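# Free the wedged seedling dish and stand it in the rack

### The arm

A 6-joint arm with a two-finger parallel gripper is mounted at the origin on the work surface. World frame = base frame: x ahead of the robot, y to its left, z up, the work surface at z = 0. Lengths are in mm, angles in degrees, forces in N, time in s.
With the tool pointing down it reaches from about 300 to 850 mm from the base axis. Payload 4.2 kg.
Tool frame: the origin (TCP) lies at the very end of the fingers, on their centre line; the grasp point (between the pads) lies env.pinch_z behind it (env.pinch_z is the distance from the TCP to the grasp point, in mm); z points along the fingers, y is the line along which they close (so a half turn about z gives the same grasp; the last joint's range is limited). The gripper opens to 91 mm and grips with 3 to 60 N. Pads are 32 mm wide; open, the fingers measure 118 mm over their backs; the gripper's body (76 mm by 178 mm) begins 60 mm behind the grasp point.
Start: joints at [-68.984, 18.312, 89.639, -0, 72.044, -1.146], TCP at [216.91, -532.535, 213.976] pointing down, gripper open.
Joint ranges: [-177.97, 177.97], [-48.28, 115.42], [12.27, 149.76], [-77.06, 257.06], [2.81, 150.46], [-146.56, 146.56]. Speed limits (degrees/s): [147.25, 147.25, 180, 180, 180, 180].

### API

Orientations are given as [roll, pitch, yaw] about the fixed x, y, z axes, in that order (R = Rz(yaw) Ry(pitch) Rx(roll)).
In Python, from workcell import state, vision, job_done, env gives the robot as it stands.
- The arm moves only by the tool servo_tool, never from a script. Its argument "rows" is a list of rows, each a list of 5 numbers: the shift along the tool's x, y, z scaled (see below), then the turn about the tool's z scaled (see below), then the opening, from 0 (shut) to 1 (fully open). A call has 1 to 20 rows; each row is the pose to reach, as a shift and turn from the pose commanded when the call began, along the tool's axes at that moment; what a row does not reach only later rows make up. The controller multiplies each number of a shift by 200 mm and each number of a turn by 90 degrees. A row lasts 1/12 s, in which the tool goes at most 41.7 mm and 7.16 degrees, less where a joint would pass 70% of its speed; a pose out of reach is approached as far as the arm can. A call with a number of a shift or a turn outside -1 to 1 is refused whole. A call with a gripper value outside its range is refused whole. The fingers move at their own pace and stop on an object; "force" is the grip in N (left out, the last holds). Time passes only in rows, so rows that repeat a pose let the fingers close. It gives the time, the measured TCP pose, the force, the opening and the grip force at its end, in the units of the state.
- state(): the state, without advancing time (a new reading comes with each control period).
- vision.grab_frame(name): name is "scene" or "top" or "wrist"; returns the picture (400x640x3 uint8, red, green, blue); there is no depth.
- vision.camera_info(name): a dict with "vertical_fov" (degrees; the focal length in pixels is half the picture's height over the tangent of half this angle, whatever the lens; pixels are square), "cx", "cy" (the principal point, pixels), "T" (4x4, takes a point from camera to world coordinates). Camera axes: x right, y up, looking along -z (the intrinsics and any distortion apply to the point x, -y, -z); pixel columns grow to the right and rows downward; lengths in mm; the calibration is good to about 2 mm. A picture is of the moment at which its call begins: read the wrist's pose just before it. camera_info takes no time and is no camera call; for the wrist camera it gives the pose at the moment of the call.
- job_done(): hands the job in; it is judged then, once.
The state is a dict: "time_s": time; "qpos": joint angles; "qvel": joint speeds; "effort": joint torques, N m; "ee_pos": TCP position; "ee_rot": TCP orientation; "force": force on the tool from outside, world axes, zero at the start; "torque": the same for the moment, N m; "gripper_width": finger opening in mm; "gripper_force": force on a finger pad.
Only numpy, scipy, OpenCV 4.12 (cv2) and the standard library are available. Lean on these libraries where they do the work, as an engineer would, in place of code of your own. Each camera call takes 0.05 s, during which the arm holds its last target. There are 200 camera calls.

### The job

A square seedling dish has slipped on edge into the narrow gap between the hotplate stirrer and the power supply and is wedged there with only its top edge sticking out. Pinch it by that top edge, lift it up until it is clear of both housings, and set it down gently, without dropping it, so that it stands upright in a free slot of the wire rack on the wooden board. Leave the dish already in the rack, the round dish and the brush where they are.

Things in the scene. Friction and masses are not known exactly. Their poses are not given: they have to be found in the camera images.
- dish: Wedged dish: closed, square, green tape round its rim, blue paper and green seedlings behind its faces; on edge. 120 mm wide (x), 17 thick (y), 120 high (z, up), about 120 g. Origin: centre of its underside. At the start it hangs about 20 mm above the table, lower edges jammed lightly between the housings, some 40 mm of it standing above them; lifting takes a few newtons.
- instruments: Fixed: white hotplate stirrer (165 mm wide, +y side) and dark blue-grey power supply (130 mm, -y side), 240 mm along x, 100 mm high (the stirrer's plate, 20 mm from the gap, 106). Origin: on the table, middle of the gap, which runs along x; walls lean 2 degrees: gap 17 mm at 20 mm height, 22.6 at the top. The dish stands along the gap, within 40 mm of the origin.
- board: Light wooden board on the table, fixed, 300 by 240 by 15 mm, origin: centre of its underside.
- rack: Steel wire rack fixed on the board. Base plate 140 mm (x) by 190 (y), 3 thick; six wire hoops across it make five equal slots along y, 30 mm apart (y = -60, -30, 0, 30, 60), each 25 mm clear, for a dish on edge: its width along the rack's x, thickness along y. Hoops run x = -45 to 45 mm, up to 57 mm above the rack's underside; ends open. Origin: centre of its underside.
- rack_dish: A loose dish like the wedged one, standing in slot_a of the rack; leave it. Origin: centre of its underside, z up.
- petri: Loose round covered glass dish with seeds, 90 mm across, 18 mm high, lying on the table; leave it. Origin: centre of its underside.
- brush: Loose slim brush with a yellow handle, 170 mm long, 7 mm thick, lying on the table; leave it. Origin: the middle of its length, on the table; x runs along it.
- slot_1 (a point): First slot, at the rack's -y end, taken by the other dish. Point at the slot's centre, on top of the base plate; axes as the rack's.
- slot_3 (a point): Middle slot, free. Point at the slot's centre, on top of the base plate; axes as the rack's.
- slot_5 (a point): Last slot, at the rack's +y end, free, with the most room for fingers. Point at the slot's centre, on top of the base plate; axes as the rack's.
There are look-alikes about, which are no part of the job. What is shaped like the dish but pink is not meant. What is shaped like the rack_dish but orange is not meant.

How it is judged (in metres and radians):
On the way:
1. the dish has been lifted clear of both housings (its underside more than 110 mm above the table) (height (world z) of dish above 0.11 m), for 0.2 s.
At the end, for the whole second after the job is handed in: The dish stands at rest in any of the four free slots: underside within 6 mm of the base plate's top, within 30 mm of the slot's centre lengthwise, upright within 0.25 rad. The rack's other dish has moved under 15 mm and leans under 0.25 rad; round dish under 20 mm, brush under 30 mm (x of dish in the frame of rack between -0.03 and 0.03 m and y of dish in the frame of rack between -0.04 and 0.07 m and z of dish in the frame of rack between -0.002 and 0.009 m and angle between each of dish, rack_dish's own z axis and vertical below 0.25 rad and linear speed of dish below 0.02 m/s and distance of rack_dish from where it was at the start of the episode below 0.015 m and distance of petri from where it was at the start of the episode below 0.02 m and distance of brush from where it was at the start of the episode below 0.03 m); the robot touches nothing.
It fails at once if the dish is dropped or thrown (moves faster than 0.7 m/s with no finger on it: a fall of about 25 mm) (contact force between the fingers and dish below 0.02 N and linear speed of dish above 0.7 m/s).
It fails at once if the other dish in the rack is moved by 15 mm or leaned over by 0.25 rad (distance of rack_dish from where it was at the start of the episode above 0.015 m or angle between rack_dish's own z axis and vertical above 0.25 rad).
It fails at once if the round dish is moved by 20 mm or the brush by 30 mm (distance of petri from where it was at the start of the episode above 0.02 m or distance of brush from where it was at the start of the episode above 0.03 m).
It also fails if it takes over 38 s, if anything falls off the work surface, if the arm or the gripper's body presses on something with over 40 N, if the wrist force passes 120 N, or if a joint passes its speed limit or range.

## Working session

There is one attempt and no reset: what is moved stays moved. The work goes in short steps, Python scripts to look and compute and a tool call to move; the robot and the scene stay as the last step left them, time stands still between calls to the robot, and variables do not carry over. Pictures are saved under pics/ and viewed, at most 10 in all, crops included, and the job is handed in when it is done.

Besides the shell and the picture viewer there is one more tool, called after "Request:" as name(argument=value, ...), one argument or row to a line, values as JSON. servo_tool: Moves the arm, as the interface text tells. Its arguments: {"type":"object","properties":{"rows":{"type":"array"},"force":{"type":"number"}},"required":["rows"]}

```bash
ls; mkdir -p pics; python3 - <<'E'
from workcell import state, vision, env
import cv2, numpy as np
print(env.pinch_z, state())
for n in("scene","top"):
    im=vision.grab_frame(n); cv2.imwrite(f"pics/{n}0.png",im[:,:,::-1])
    c=vision.camera_info(n); print(n,c)
E
```

```text
pics
18.8 {'time_s': 0.0, 'qpos': array([-6.89833382e+01,  1.83528472e+01,  8.97053513e+01, -4.53634646e-04,
        7.20437087e+01, -1.14649747e+00]), 'qvel': array([ 0.05920324,  0.10735689,  0.04585872, -0.11110888, -0.11384818,
        0.09423916]), 'effort': array([-2.11663396e-04, -4.12470746e+01, -2.31974280e+01,  7.25092529e-02,
        4.56868624e-02, -1.45100280e-04]), 'ee_pos': array([ 216.7314393 , -532.05573723,  213.11533532]), 'ee_rot': array([-1.79898105e+02, -1.60783975e-03,  2.21632981e+01]), 'force': array([-0.32219851, -0.85279683, -0.0110313 ]), 'torque': array([ 0.0135808 ,  0.00171717, -0.05120243]), 'gripper_force': 0.0, 'gripper_width': 91.02057126990864}
scene {'vertical_fov': 47.39261065026007, 'cx': 314.57933643526695, 'cy': 197.44544170824685, 'T': array([[-7.92154983e-01, -4.79127196e-01,  3.78057683e-01,
         9.84628225e+02],
       [ 6.10282518e-01, -6.14973790e-01,  4.99362079e-01,
         6.20791337e+02],
       [-6.76238641e-03,  6.26294154e-01,  7.79557504e-01,
         8.77348874e+02],
       [ 0.00000000e+00,  0.00000000e+00,  0.00000000e+00,
         1.00000000e+00]])}
top {'vertical_fov': 49.55867747212069, 'cx': 322.0044229838133, 'cy': 208.4598868506594, 'T': array([[-1.80238200e-02,  9.80825642e-01, -1.94052058e-01,
         3.87204301e+02],
       [-9.99835054e-01, -1.72467100e-02,  5.69348079e-03,
         7.12971618e+01],
       [ 2.23755238e-03,  1.94122669e-01,  9.80974711e-01,
         1.22658726e+03],
       [ 0.00000000e+00,  0.00000000e+00,  0.00000000e+00,
         1.00000000e+00]])}
```

View pics/scene0.png

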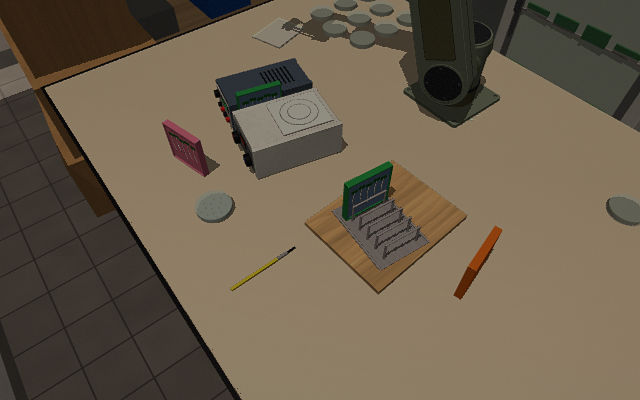

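View pics/top0.png

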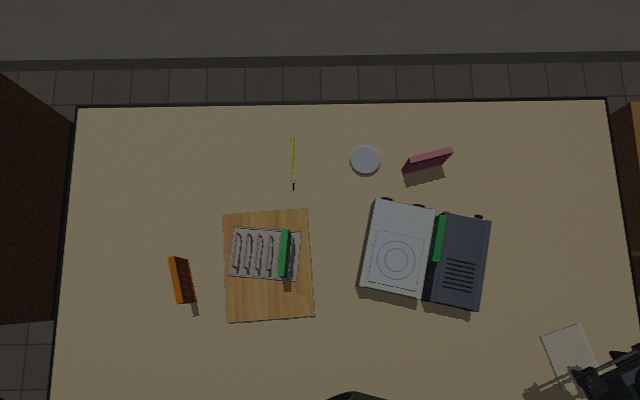

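The scene view shows the wedged green dish at (258,95), the rack with its own green dish at (367,190), and the look-alikes: pink at (186,147) and orange at (478,262). In the top view these are at (438,240), (285,253), (427,160) and (182,280). The dish at (258,95) is meant because it is green-taped and sits between the housings. I'll confirm it in an enlarged crop and measure it.

```bash
cat > h.py <<'E'
import numpy as np, cv2
from workcell import state, vision, env
def K(c):
    f=200/np.tan(np.radians(c["vertical_fov"]/2)); return f,c["cx"],c["cy"]
def ray(c,p):
    f,cx,cy=K(c); d=np.array([(p[0]-cx)/f,-(p[1]-cy)/f,-1.]); T=c["T"]; return T[:3,3],T[:3,:3]@d
def onz(c,p,z):
    o,d=ray(c,p); return o+d*(z-o[2])/d[2]
def tri(c1,p1,c2,p2):
    o1,d1=ray(c1,p1);o2,d2=ray(c2,p2)
    A=np.c_[d1,-d2]; s=np.linalg.lstsq(A,o2-o1,rcond=None)[0]
    a=o1+d1*s[0]; b=o2+d2*s[1]; return (a+b)/2, np.linalg.norm(a-b)
def green(im,vmin=90):
    h=cv2.cvtColor(im,cv2.COLOR_RGB2HSV); return cv2.inRange(h,(45,120,vmin),(80,255,255))
def blobs(m,amin=40):
    cs=cv2.findContours(m,cv2.RETR_EXTERNAL,cv2.CHAIN_APPROX_NONE)[0]
    return [c for c in cs if cv2.contourArea(c)>amin]
E
python3 - <<'E'
from h import *
I={n:cv2.imread(f"pics/{n}0.png")[:,:,::-1].copy() for n in("scene","top")}
for n in I:
    c=vision.camera_info(n)
    for b in blobs(green(I[n])):
        q=cv2.boxPoints(cv2.minAreaRect(b)); print(n,cv2.contourArea(b),q.round(1).tolist())
        if n=="top":
            for z in(140,):print([onz(c,p,z)[:2].round(1).tolist() for p in q])
def cr(n,x,y,w,h):return cv2.resize(I[n][y:y+h,x:x+w],(400,300),interpolation=cv2.INTER_CUBIC)
m=np.vstack([np.hstack([cr("scene",210,50,140,105),cr("top",380,190,128,96)]),np.hstack([cr("scene",320,160,150,112),cr("top",218,210,100,75)])])
cv2.imwrite("pics/m0.png",m[:,:,::-1])
E
```

```text
top 209.5 [[277.1000061035156, 274.8999938964844], [281.79998779296875, 228.5], [287.29998779296875, 229.0], [282.70001220703125, 275.5]]
[[436.1, 179.4], [552.3, 167.9], [550.6, 153.8], [434.5, 165.6]]
```

View pics/m0.png

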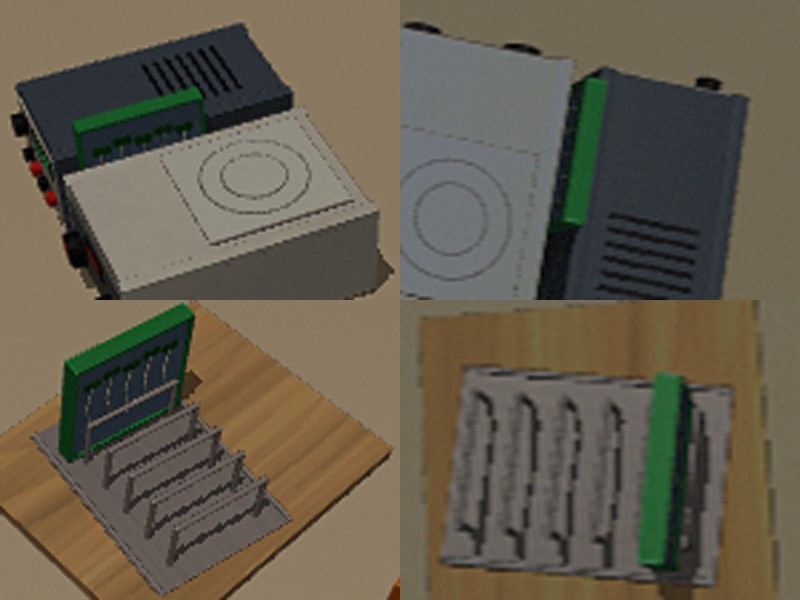

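The crop confirms it: the green-taped dish stands on edge in the gap. The rack dish is in the slot nearest the right edge of the top view (the -y end), so the four slots to its left are free. I'll triangulate the corners.

```bash
python3 - <<'E'
from h import *
s,t=vision.camera_info("scene"),vision.camera_info("top")
D={"dish":[((237.3,96.6),(439.2,215.6)),((281.1,84),(432.8,262)),((236.3,92.7),(445.9,216.2)),((279.3,80.5),(439.2,263))],
"rd":[((348.1,188.7),(281.5,228.7)),((392.4,167.5),(277.5,276.2)),((344,182.8),(288.5,228.7)),((390.9,161.9),(284,276.7))]}
for k in D:
    P=[]
    for a,b in D[k]:
        p,e=tri(s,a,t,b);P.append(p);print(k,p.round(1),round(e,1))
    P=np.array(P);v=P[0]+P[2]-P[1]-P[3];print(P.mean(0).round(1),"yaw",np.degrees(np.arctan2(v[1],v[0])))
R=[onz(t,p,18) for p in[(234.75,227),(300.5,231.75),(296.75,281.25),(228.5,275.5)]]
R=np.array(R)[:,:2];print(R.round(1),R.mean(0),np.linalg.norm(R-np.roll(R,1,0),axis=1))
for e in(R[0]-R[3],R[1]-R[2],):print(np.degrees(np.arctan2(e[1],e[0])))
for e in(R[0]-R[1],R[3]-R[2],):print(np.degrees(np.arctan2(e[1],e[0]))-90)
st=state();w=vision.camera_info("wrist");print(w)
T=np.eye(4)
from scipy.spatial.transform import Rotation as Ro
T[:3,:3]=Ro.from_euler("xyz",st["ee_rot"],degrees=True).as_matrix();T[:3,3]=st["ee_pos"]
print(np.linalg.inv(T)@w["T"])
E
```

```text
dish [ 579.3 -234.8  136.3] 0.8
dish [ 461.3 -210.5  134.6] 0.3
dish [ 575.4 -249.7  138.1] 3.7
dish [ 457.7 -225.4  135.5] 2.2
[ 518.4 -230.1  136.1] yaw -11.658793738278696
rd [552.8 169.  133.1] 0.2
rd [433.2 179.7 128.7] 0.5
rd [551.3 151.8 135.7] 2.0
rd [429.4 165.5 132.9] 6.9
[491.7 166.5 132.6] yaw -5.751173578125291
[[577.3 311.1]
 [560.6 126. ]
 [423.3 137.4]
 [442.4 325.5]] [500.90589048 225.01890759] [135.73680061 185.91453746 137.69244673 189.02618375]
-6.0815447062892884
-4.778165187604776
-5.179826278758455
-5.776683112750362
{'vertical_fov': 67.28224056908, 'cx': 314.4365466229257, 'cy': 200.10185508015468, 'T': array([[ 3.77063141e-01,  9.00315981e-01,  2.17381052e-01,
         2.78513692e+02],
       [-9.26184805e-01,  3.67101397e-01,  8.61293870e-02,
        -5.09236000e+02],
       [-2.25722435e-03, -2.33811245e-01,  9.72279387e-01,
         3.83414608e+02],
       [ 0.00000000e+00,  0.00000000e+00,  0.00000000e+00,
         1.00000000e+00]])}
[[-1.54847901e-04  9.72278500e-01  2.33825776e-01  6.58239474e+01]
 [ 9.99999759e-01 -7.68283120e-06  6.94182301e-04  1.84017789e+00]
 [ 6.76734970e-04  2.33825827e-01 -9.72278265e-01 -1.70211995e+02]
 [ 0.00000000e+00  0.00000000e+00  0.00000000e+00  1.00000000e+00]]
```

Dish top is about (518,-230,137) with yaw -11.7°. The rack centre is about (501,225) with yaw -5.5°. Sizes check: the dish edges measure about 120 mm and the rack about 137×188. I'll move above the dish for a wrist look.

Request:
servo_tool(
  rows=[
    [0.98,-0.415,-0.09,0.376,0.5],
    [0.98,-0.415,-0.09,0.376,0.5],
    [0.98,-0.415,-0.09,0.376,0.5],
    [0.98,-0.415,-0.09,0.376,0.5],
    [0.98,-0.415,-0.09,0.376,0.5],
    [0.98,-0.415,-0.09,0.376,0.5],
    [0.98,-0.415,-0.09,0.376,0.5],
  ],
)

```text
time_s: 0.68
ee_pos: [369.6, -378.8, 232.1]
ee_rot: [-179.9, -0.1, -11.4]
force: [-0.2, 1.4, -0.5]
gripper_width: 47.3
gripper_force: 0.0
```

Request:
servo_tool(
  rows=[
    [0.584,-0.892,-0.0925,0,0.5],
    [0.584,-0.892,-0.0925,0,0.5],
    [0.584,-0.892,-0.0925,0,0.5],
    [0.584,-0.892,-0.0925,0,0.5],
    [0.584,-0.892,-0.0925,0,0.5],
    [0.584,-0.892,-0.0925,0,0.5],
    [0.584,-0.892,-0.0925,0,0.5],
    [0.584,-0.892,-0.0925,0,0.5],
    [0.584,-0.892,-0.0925,0,0.5],
  ],
)

```text
time_s: 1.43
ee_pos: [516.4, -231.9, 250.0]
ee_rot: [180.0, 0.1, -11.8]
force: [-1.0, -0.4, 0.2]
gripper_width: 45.4
gripper_force: 0.0
```

```bash
python3 - <<'E'
from h import *
st=state();print(st["time_s"],st["ee_pos"],st["ee_rot"],st["gripper_width"])
c=vision.camera_info("wrist");im=vision.grab_frame("wrist")
np.savez("w1.npz",im=im,**{k:c[k] for k in c});cv2.imwrite("pics/w1.png",im[:,:,::-1])
for b in blobs(green(im,80),200):
    q=cv2.boxPoints(cv2.minAreaRect(b));print(cv2.contourArea(b),q.round(1).tolist(),[onz(c,p,139).round(1).tolist() for p in q])
E
```

```text
1.4333 [ 516.38299638 -231.87879451  250.00473683] [ 1.79965331e+02  7.83579112e-02 -1.17561913e+01] 45.38594083309475
1995.5 [[301.0, 128.0], [320.0, 128.0], [320.0, 244.0], [301.0, 244.0]] [[583.6, -234.6, 139.0], [580.1, -251.5, 139.0], [469.8, -229.1, 139.0], [473.7, -210.5, 139.0]]
```

View pics/w1.png

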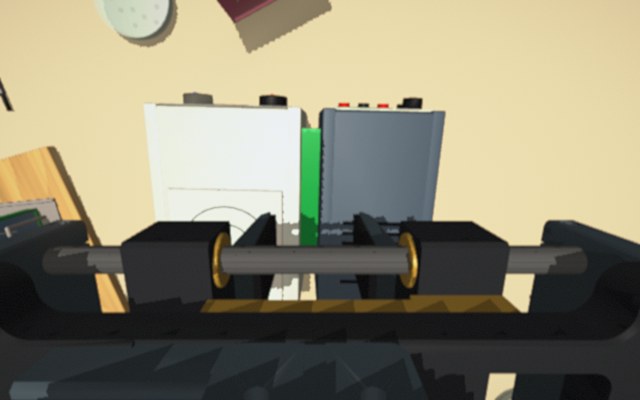

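The wrist view shows the green dish edge at columns 301–320 with its far end at row 128. Its apparent width gives 17.3 mm at z=139, which is consistent. The white stirrer is on the left and the supply on the right. The fingers need about 2.6 mm along -tool y. I'll descend and pinch.

Request:
servo_tool(
  rows=[
    [0.021,-0.013,0.15,0,0.5],
    [0.021,-0.013,0.3,0,0.5],
    [0.021,-0.013,0.45,0,0.5],
    [0.021,-0.013,0.55,0,0.5],
    [0.021,-0.013,0.62,0,0.5],
    [0.021,-0.013,0.66,0,0.5],
    [0.021,-0.013,0.68,0,0.5],
    [0.021,-0.013,0.68,0,0.5],
    [0.021,-0.013,0.68,0,0.5],
  ],
)

```text
time_s: 2.23
ee_pos: [522.5, -229.7, 115.3]
ee_rot: [180.0, -0.1, -11.7]
force: [0.1, -0.2, -0.2]
gripper_width: 45.1
gripper_force: 0.0
```

Request:
servo_tool(
  rows=[
    [0,0,0,0,0.3],
    [0,0,0,0,0.2],
    [0,0,0,0,0.1],
    [0,0,0,0,0],
    [0,0,0,0,0],
    [0,0,0,0,0],
    [0,0,0,0,0],
    [0,0,0,0,0],
  ],
  force=25,
)

```text
time_s: 2.9
ee_pos: [522.5, -228.9, 114.8]
ee_rot: [-180.0, -0.0, -11.7]
force: [-0.3, 0.6, 3.5]
gripper_width: 17.3
gripper_force: 24.9
```

Gripped at 17.3 mm with small side forces. I'll lift slowly.

Request:
servo_tool(
  rows=[
    [0,0,-0.02,0,0],
    [0,0,-0.05,0,0],
    [0,0,-0.09,0,0],
    [0,0,-0.14,0,0],
    [0,0,-0.2,0,0],
    [0,0,-0.27,0,0],
    [0,0,-0.34,0,0],
    [0,0,-0.41,0,0],
    [0,0,-0.48,0,0],
    [0,0,-0.55,0,0],
    [0,0,-0.62,0,0],
    [0,0,-0.69,0,0],
    [0,0,-0.74,0,0],
    [0,0,-0.78,0,0],
    [0,0,-0.8,0,0],
    [0,0,-0.8,0,0],
    [0,0,-0.8,0,0],
  ],
)

```text
time_s: 4.32
ee_pos: [522.0, -228.9, 274.2]
ee_rot: [180.0, 0.0, -11.7]
force: [0.4, 0.2, -2.6]
gripper_width: 16.8
gripper_force: 24.9
```

```bash
python3 - <<'E'
from h import *
st=state();print(st["time_s"],st["ee_pos"],st["ee_rot"],st["gripper_width"],st["force"])
I={n:vision.grab_frame(n) for n in("scene","top","wrist")}
cv2.imwrite("pics/l1.png",np.vstack([np.hstack([cv2.resize(I["scene"][30:190,200:440],(480,320)),cv2.resize(I["top"][180:340,380:540],(320,320))]),cv2.resize(I["wrist"],(800,500))[:280]])[:,:,::-1])
E
```

```text
4.3167 [ 522.02741791 -228.92215131  274.19560937] [ 1.79993042e+02  3.32915026e-02 -1.16652784e+01] 16.775854675439085 [ 0.44018656  0.23379254 -2.60945696]
```

View pics/l1.png

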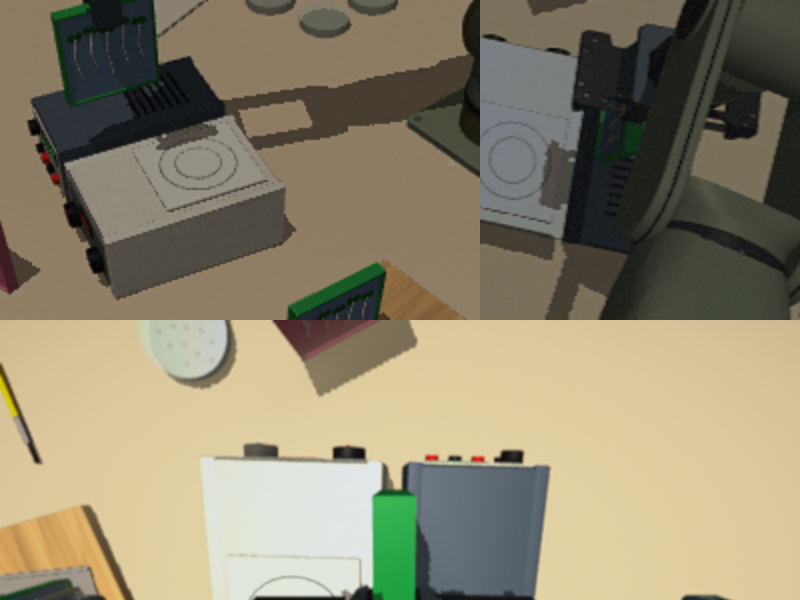

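The dish is out and hanging upright: bottom corners at crop (67,103) and (159,82) in the scene view, and the far end visible in the wrist view. I'll intersect those rays with the dish's face plane to get tilt, bottom height and offset.

```bash
python3 - <<'E'
from h import *
st=state();y=np.radians(st["ee_rot"][2]);u=np.array([np.cos(y),np.sin(y),0]);n=np.array([-np.sin(y),np.cos(y),0])
c=vision.camera_info("scene")
for p in[(233.5,81.5),(279.5,71),(226.5,38)]:
    o,d=ray(c,p);P=o+d*(((st["ee_pos"]+8.5*n-o)@n)/(d@n));print(P.round(1),"along",(P-st["ee_pos"])@u, "z rel", P[2]-st["ee_pos"][2])
# plan
yaw=np.radians(-5.5);tgt=np.array([500.9,225.0])+60*np.array([-np.sin(yaw),np.cos(yaw)]);print("slot5",tgt)
d=tgt-st["ee_pos"][:2];tx=u[:2];ty=-n[:2];print("tool shift",d@tx/200,d@ty/200)
E
```

```text
[ 583.7 -232.9  186. ] along 61.34795394835732 z rel -87.5001417269637
[ 464.3 -208.2  177.5] along -60.57502970121712 z rel -96.04117734669302
[ 582.2 -232.6  304.2] along 59.82701912576211 z rel 30.654836423325776
slot5 [506.65074515 284.7237719 ]
tool shift -0.5940805616133227 -2.4992563148942137
```

The dish centre is within 1 mm of the TCP, its underside is about 92 mm below the TCP, and any tilt is under 4°. I'll carry it over to the rack.

Request:
servo_tool(
  rows=[
    [-0.005,-0.02,0,0,0],
    [-0.015,-0.06,0,0,0],
    [-0.03,-0.12,0,0,0],
    [-0.05,-0.2,0,0,0],
    [-0.07,-0.3,0,0,0],
    [-0.1,-0.4,0,0,0],
    [-0.12,-0.5,0,0,0],
    [-0.14,-0.6,0,0,0],
    [-0.17,-0.7,0,0,0],
    [-0.19,-0.8,0,0,0],
    [-0.21,-0.9,0,0,0],
    [-0.24,-1.0,0,0,0],
  ],
)

```text
time_s: 5.47
ee_pos: [515.3, -21.3, 274.5]
ee_rot: [-180.0, -0.0, -11.6]
force: [0.4, -0.0, -1.1]
gripper_width: 17.3
gripper_force: 24.9
```

Request:
servo_tool(
  rows=[
    [-0.02,-0.1,0,0,0],
    [-0.05,-0.2,0,0,0],
    [-0.07,-0.3,0,0,0],
    [-0.1,-0.4,0,0,0],
    [-0.12,-0.5,0,0,0],
    [-0.14,-0.6,0,0,0],
    [-0.17,-0.7,0,0,0],
    [-0.19,-0.8,0,0,0],
    [-0.21,-0.9,0,0,0],
    [-0.24,-1.0,0,0,0],
  ],
)

```text
time_s: 6.3
ee_pos: [508.4, 184.1, 274.5]
ee_rot: [-180.0, 0.0, -11.6]
force: [0.7, -0.1, -1.1]
gripper_width: 16.8
gripper_force: 24.9
```

Request:
servo_tool(
  rows=[
    [-0.02,-0.1,0,-0.01,0],
    [-0.05,-0.2,0,-0.02,0],
    [-0.08,-0.3,0,-0.03,0],
    [-0.1,-0.38,0,-0.045,0],
    [-0.11,-0.44,0,-0.06,0],
    [-0.114,-0.48,0,-0.069,0],
    [-0.114,-0.5,0,-0.069,0],
    [-0.114,-0.5,0,-0.069,0],
    [-0.114,-0.5,0,-0.069,0],
  ],
)

```text
time_s: 7.05
ee_pos: [507.1, 284.3, 274.4]
ee_rot: [180.0, 0.0, -5.5]
force: [0.2, -0.2, -1.7]
gripper_width: 16.8
gripper_force: 24.9
```

```bash
python3 - <<'E'
from h import *
st=state();print(st["time_s"],st["ee_pos"],st["ee_rot"],st["gripper_width"],st["force"])
c=vision.camera_info("wrist");im=vision.grab_frame("wrist");np.savez("w2.npz",im=im,**{k:c[k] for k in c});cv2.imwrite("pics/w2.png",cv2.resize(im[:300],(800,375))[:,:,::-1])
E
```

```text
7.05 [507.11844157 284.2858792  274.36691158] [ 1.79960715e+02  1.95635897e-03 -5.49569862e+00] 16.753236983649465 [ 0.18557527 -0.17986768 -1.74838256]
```

View pics/w2.png

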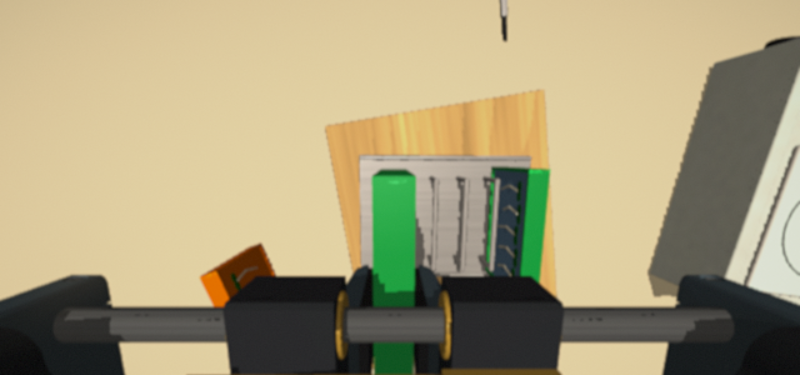

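The wrist view shows the rack's far edge from (360,157) to (530,157) in the crop, level, so the yaw matches. The hoop ends are near columns 435 and 462. The held dish is at columns 373–415, and slot 5 is underneath it. I'll compute exact positions.

```bash
python3 - <<'E'
from h import *
c=vision.camera_info("wrist");st=state();y=np.radians(st["ee_rot"][2]);u=np.array([np.cos(y),np.sin(y)]);n=np.array([-u[1],u[0]])
w=np.load("w2.npz");im=w["im"]
def rel(p,z):
    P=onz(c,p,z)[:2]-st["ee_pos"][:2];return round(P@u,1),round(P@n,1)
print("plate corners +x:",rel((288,125.6),18),rel((424,125.6),18))
print("hoop +x tops",rel((434/1.25,178/1.25),72),rel((462/1.25,178/1.25),72))
print("held dish top +x end L/R",rel((375/1.25,178/1.25),304),rel((413/1.25,178/1.25),304))
print("rack dish R far corner",rel((549/1.25,170/1.25),138))
g=cv2.cvtColor(im,cv2.COLOR_RGB2GRAY)
cv2.imwrite("pics/w2c.png",cv2.resize(im[110:240,270:450],(720,520),interpolation=cv2.INTER_CUBIC)[:,:,::-1])
E
```

```text
plate corners +x: (np.float64(69.5), np.float64(35.1)) (np.float64(69.4), np.float64(-152.2))
hoop +x tops (np.float64(49.2), np.float64(-41.2)) (np.float64(49.2), np.float64(-68.5))
held dish top +x end L/R (np.float64(60.1), np.float64(5.3)) (np.float64(60.1), np.float64(-8.7))
rack dish R far corner (np.float64(58.6), np.float64(-125.8))
```

View pics/w2c.png

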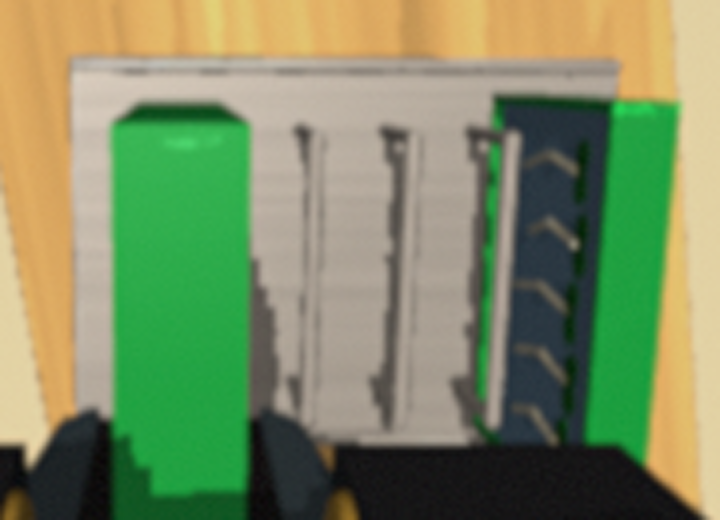

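The plate corners and hoops put slot 5 about +1.6 mm in rack y from the TCP. The held dish itself reads -1.7 mm, which points to wrist-camera bias, so the real correction is about +2.5 to 3 mm. I'll shift, descend to just above the hoops, and look from the side.

Request:
servo_tool(
  rows=[
    [0,-0.005,0.03,0,0],
    [0,-0.013,0.09,0,0],
    [0,-0.013,0.16,0,0],
    [0,-0.013,0.24,0,0],
    [0,-0.013,0.32,0,0],
    [0,-0.013,0.39,0,0],
    [0,-0.013,0.45,0,0],
    [0,-0.013,0.49,0,0],
    [0,-0.013,0.5,0,0],
    [0,-0.013,0.5,0,0],
    [0,-0.013,0.5,0,0],
  ],
)

```text
time_s: 8.02
ee_pos: [507.8, 287.3, 175.0]
ee_rot: [-180.0, -0.1, -5.5]
force: [0.6, -0.0, -1.2]
gripper_width: 17.2
gripper_force: 24.9
```

```bash
python3 - <<'E'
from h import *
st=state();print(st["time_s"],st["ee_pos"],st["ee_rot"],st["gripper_width"],st["force"])
im=vision.grab_frame("scene");im0=cv2.imread("pics/scene0.png")[:,:,::-1];cv2.imwrite("pics/s2full.png",im[:,:,::-1])
f=lambda a:cv2.resize(a[160:285,330:450],(400,417),interpolation=cv2.INTER_CUBIC)
cv2.imwrite("pics/s2.png",np.hstack([f(im),f(im0)])[:,:,::-1])
E
```

```text
8.0167 [507.80476547 287.31747257 175.00076217] [-1.79968145e+02 -5.71056903e-02 -5.48952646e+00] 17.1839578817792 [ 0.6450853  -0.00223938 -1.22808483]
```

View pics/s2.png

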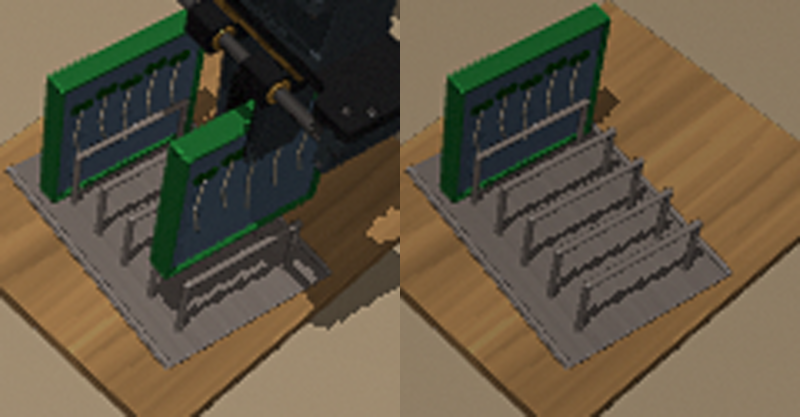

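The scene crop shows the dish hanging just above the hoops, bottom corners at (153,268) and (169,277). The outer hoop's near top is at (187,288), and the next hoop (157,254) shows in the old picture. I'll compute the relative lateral offsets in this one camera.

```bash
python3 - <<'E'
from h import *
c=vision.camera_info("scene");st=state();y=np.radians(-5.5);u=np.array([np.cos(y),np.sin(y)]);n=np.array([-u[1],u[0]])
def rel(p,z):
    P=onz(c,(330+p[0]/3.333,160+p[1]/3.333),z)[:2]-st["ee_pos"][:2];return (P@u).round(1),(P@n).round(1)
for p in[(187,288),(157,254),(129,222),(294,228),(300,224),(269,190)]:print("hoop",rel(p,72))
o=lambda p:ray(c,(330+p[0]/3.333,160+p[1]/3.333))
for p in[(169,277),(153,268),(316,196)]:
    for z in (80,83,86):print("dish bottom",z,rel(p,z))
for p in[(188,157),(173,142)]:print("dish top +x",rel(p,203))
for p in [(169,365),(5,170),(330,270)]:print("plate",rel(p,18))
E
```

```text
hoop (np.float64(47.0), np.float64(17.4))
hoop (np.float64(47.4), np.float64(-13.1))
hoop (np.float64(47.7), np.float64(-42.7))
hoop (np.float64(-39.2), np.float64(18.0))
hoop (np.float64(-44.5), np.float64(17.6))
hoop (np.float64(-45.1), np.float64(-14.2))
dish bottom 80 (np.float64(55.4), np.float64(8.5))
dish bottom 83 (np.float64(56.9), np.float64(9.9))
dish bottom 86 (np.float64(58.3), np.float64(11.3))
dish bottom 80 (np.float64(59.8), np.float64(-2.1))
dish bottom 83 (np.float64(61.2), np.float64(-0.7))
dish bottom 86 (np.float64(62.7), np.float64(0.7))
dish bottom 80 (np.float64(-62.8), np.float64(9.7))
dish bottom 83 (np.float64(-60.9), np.float64(11.1))
dish bottom 86 (np.float64(-59.0), np.float64(12.5))
dish top +x (np.float64(57.7), np.float64(7.5))
dish top +x (np.float64(58.3), np.float64(-5.5))
plate (np.float64(66.2), np.float64(33.5))
plate (np.float64(68.6), np.float64(-154.2))
plate (np.float64(-69.5), np.float64(33.3))
```

In the same camera, the slot centre and dish centre agree within about 0.6 mm (clearance ±4). I'll lower slowly into the slot.

Request:
servo_tool(
  rows=[
    [0,0,0.02,0,0],
    [0,0,0.05,0,0],
    [0,0,0.08,0,0],
    [0,0,0.11,0,0],
    [0,0,0.14,0,0],
    [0,0,0.17,0,0],
    [0,0,0.2,0,0],
    [0,0,0.23,0,0],
    [0,0,0.255,0,0],
    [0,0,0.275,0,0],
    [0,0,0.285,0,0],
    [0,0,0.285,0,0],
    [0,0,0.285,0,0],
  ],
)

```text
time_s: 9.15
ee_pos: [507.5, 287.4, 117.5]
ee_rot: [-180.0, -0.0, -5.5]
force: [0.9, 0.2, -1.1]
gripper_width: 16.6
gripper_force: 24.9
```

Request:
servo_tool(
  rows=[
    [0,0,0.005,0,0],
    [0,0,0.01,0,0],
    [0,0,0.015,0,0],
    [0,0,0.02,0,0],
    [0,0,0.02,0,0],
    [0,0,0.02,0,0],
  ],
)

```text
time_s: 9.65
ee_pos: [507.5, 287.4, 113.7]
ee_rot: [-180.0, -0.0, -5.5]
force: [-0.9, -0.0, 2.0]
gripper_width: 16.9
gripper_force: 25.0
```

Request:
servo_tool(
  rows=[
    [0,0,0.004,0,0],
    [0,0,0.008,0,0],
    [0,0,0.012,0,0],
    [0,0,0.012,0,0],
    [0,0,0.012,0,0],
  ],
)

```text
time_s: 10.07
ee_pos: [507.5, 287.6, 113.6]
ee_rot: [-179.9, -0.1, -5.5]
force: [-4.4, -1.3, 14.0]
gripper_width: 16.8
gripper_force: 25.0
```

Firm contact at 14 N. I'll ease off a little, then open.

Request:
servo_tool(
  rows=[
    [0,0,-0.01,0,0],
    [0,0,-0.01,0,0],
    [0,0,-0.01,0,0.22],
    [0,0,-0.01,0,0.26],
    [0,0,-0.01,0,0.3],
    [0,0,-0.01,0,0.4],
    [0,0,-0.01,0,0.45],
    [0,0,-0.01,0,0.45],
    [0,0,-0.01,0,0.45],
    [0,0,-0.01,0,0.45],
  ],
  force=10,
)

```text
time_s: 10.9
ee_pos: [507.4, 287.3, 113.0]
ee_rot: [180.0, 0.0, -5.5]
force: [-0.6, -0.1, 0.2]
gripper_width: 41.0
gripper_force: 0.0
```

Request:
servo_tool(
  rows=[
    [0,0,-0.03,0,0.45],
    [0,0,-0.1,0,0.45],
    [0,0,-0.2,0,0.45],
    [0,0,-0.35,0,0.45],
    [0,0,-0.5,0,0.45],
    [0,0,-0.65,0,0.45],
    [0,0,-0.8,0,0.45],
    [0,0,-0.8,0,0.45],
    [0,0,-0.8,0,0.45],
  ],
)

```text
time_s: 11.65
ee_pos: [508.1, 287.7, 275.5]
ee_rot: [-179.8, -0.2, -5.5]
force: [-1.0, -0.0, -0.8]
gripper_width: 41.4
gripper_force: 0.0
```

```bash
python3 - <<'E'
from h import *
st=state();print(st["time_s"],st["ee_pos"],st["gripper_width"],st["force"])
im=vision.grab_frame("scene");w=vision.grab_frame("wrist")
cv2.imwrite("pics/f.png",np.hstack([cv2.resize(im[150:290,310:450],(400,400)),cv2.resize(w,(400,400))])[:,:,::-1])
im0=cv2.imread("pics/scene0.png")[:,:,::-1]
d=cv2.absdiff(im,im0).max(2);print("changed px: petri",(d[185:230,190:240]>40).sum(),"brush",(d[240:295,225:300]>40).sum())
E
```

```text
11.65 [508.1340603  287.72405707 275.54835054] 41.356546405234326 [-1.04644753 -0.04695276 -0.78140322]
changed px: petri 0 brush 0
```

View pics/f.png

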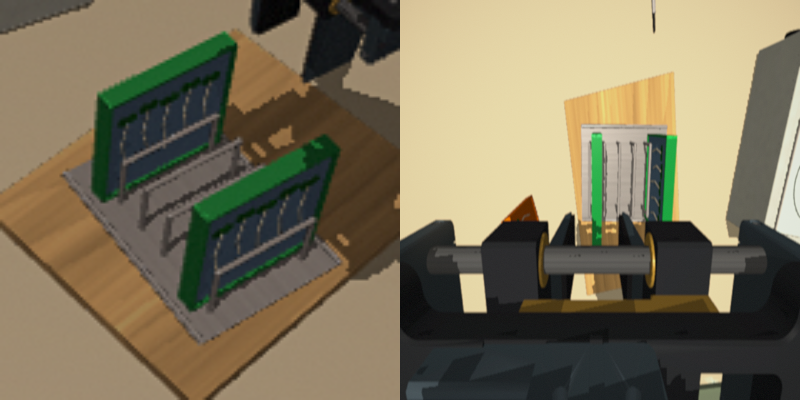

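The picture shows the dish standing upright on the base plate in the last slot (scene crop around (260,225)). The rack dish is unchanged and the gripper is clear. I'll hand the job in.

```bash
python3 -c "
from workcell import job_done
print(job_done())"
```

```text
the job is handed in; nothing more can be done
None
```

The wedged dish now stands upright in slot_5 of the wire rack, with the gripper clear of it. The rack's other dish, the round dish and the brush look undisturbed in the final pictures. The job was handed in at about 12 s of the 38 s allowed, and no verdict came back.

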